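# Refit the bayonet cover of the airbrush compressor's intake filter

## Robot

A 6-joint arm with a two-finger parallel gripper is mounted at the origin on the work surface. World frame = base frame: x ahead of the robot, y to its left, z up, the work surface at z = 0. Lengths are in m, angles in degrees, forces in N, time in s.
With the tool pointing down it reaches from about 0.375 to 0.975 m from the base axis. Payload 3.8 kg.
Tool frame: the origin (TCP) lies midway between the tips of the shut fingers; the grasp point (between the pads) lies 19 mm behind it; z points along the fingers, y is the line along which they close (so a half turn about z gives the same grasp; the last joint's range is limited). The gripper opens to 88 mm and grips with 3 to 60 N. Pads are 18 mm wide; open, the fingers measure 123 mm over their backs; the gripper's body (75 mm by 187 mm) begins 45 mm behind the grasp point.
Start: joints at [-66.4, 15.12, 91.902, -0, 72.978, -2.114], TCP at [0.293, -0.608, 0.239] pointing down, gripper open.
Joint ranges: [-150.88, 150.88], [-54.13, 125.18], [17.81, 147.31], [-75.09, 255.09], [0, 152.58], [-146.25, 146.25]. Speed limits (degrees/s): [147.25, 147.25, 180, 180, 180, 180].

## Interface

Orientations are given as a 3x3 rotation matrix whose columns are the frame's x, y, z axes.
In Python, from workcell import monitor, get_image, ctrl, recognise, cut_out gives the robot as it stands.
- The arm moves only by the tool jog_arm, never from a script. Its arguments are lists of equal length, an entry for each row: "claw": the closure, from 0 (fully open) to 1 (shut); "delta_pos": the shift along the tool's x, y, z in cm, a list of three; "twist": the turn, a rotation vector about the tool's x, y, z in rad, a list of three. In form: {"claw": [claw, ...], "delta_pos": [[dx, dy, dz], ...], "twist": [[rx, ry, rz], ...]}. A call has 1 to 5 rows; each row shifts and turns the commanded pose from where the row before left it, along the tool's axes as they then stand; what a row does not reach is not made up. A row lasts 1/12 s, in which the tool goes at most 41.7 mm and 7.16 degrees, less where a joint would pass 70% of its speed; a pose out of reach is approached as far as the arm can. A call with a gripper value outside its range is refused whole. The fingers move at their own pace and stop on an object; "squeeze" is the grip in N (left out, the last holds). Time passes only in rows, so rows that do not move let the fingers close. It gives the time, the measured TCP pose, the force, the opening and the grip force at its end, in the units of the state.
- monitor.state(): the state, without advancing time (a new reading comes with each control period).
- get_image(name): name is "scene" or "top" or "wrist"; returns a dict with "pixels" (420x560x3 uint8, red, green, blue), "z_map" (420x560 float32, m along the optical axis (not along the pixel's ray), 0 where there is no reading), "K" (3x3 intrinsics, pixels), "k1" (the pictures are not rectified: a ray, as slopes to the right and down, at radius r is drawn at 1 + k1 r^2 times it, then the intrinsics apply), "R" (3x3) and "t" (3): a world point X has camera coordinates R X + t; the wrist camera has in their place "T_tool_cam" (4x4, takes a point from camera to tool coordinates, whose origin is the TCP and whose axes are the flange's). Camera axes: x right, y down, z forward; pixel columns grow to the right and rows downward; lengths in m; the calibration is good to about 2 mm. A picture is of the moment at which its call begins: read the wrist's pose just before it.
- ctrl.hand_in(): hands the job in; it is judged then, once.
Trained networks look in a picture, given as the dict that the camera call returned (one of the last four; its "shot" number tells which), for a name from the list of things; names that differ only in an ending like _2 or _b are one class to them, and where a whole thing is asked for, a point or a joint stands for the part that bears it (a point fixed in the world has none). Each returns a list of dicts, best first, with "conf" (0 to 1); they miss things now and then, are a little off and sometimes report something else, mostly with a low value. They report only what shows in the picture. A call takes as long as a camera call. They do not tell look-alikes from the thing itself.
- recognise(picture, target): "point" ([column, row] in pixels, amid what is visible of it).
- cut_out(picture, target): "pixels" (420x560 bool, what is visible of it) and "point" ([column, row] in pixels, amid what is visible of it).
The state is a dict: "clock": time; "joint_pos": joint angles; "qvel": joint speeds; "joint_efforts": joint torques, N m; "eef_pos": TCP position; "orientation": TCP orientation; "contact_force": force on the tool from outside, world axes, zero at the start; "wrist_torque": the same for the moment, N m; "finger_gap": finger opening in m; "gripper_force": force on a finger pad.
Only numpy, scipy, OpenCV 4.12 (cv2) and the standard library are available. Lean on these libraries where they do the work, as an engineer would, in place of code of your own. Each camera call takes 0.05 s, during which the arm holds its last target. There are 200 camera calls.

## Task

The filter element of the airbrush compressor has been cleaned and is back in its housing: refit the housing's cover. Set it in the mouth of the housing, feel with a light touch for the two slots, push the cover in against the spring and twist it clockwise until you feel the stop, so that on easing off it springs up into its locked position and stays there when you let go. Never force it, neither pushing nor against the stop: a firm finger's pressure is enough; leave the other things on the desk where they are.

Things in the scene. Friction and masses are not known exactly. Their poses are not given: they have to be found in the camera images.
- cover: loose grey bayonet cover, about 90 g, 53.5 mm tall, standing on its boss. Origin: centre of its underside; x runs through both lugs. Boss 36 mm diameter (lowest 2 mm: 33) up to 22.5 mm height; lugs on +x and -x reach 27 mm from the axis, 7.6 mm wide, at 8 to 13 mm height; disc 66 mm diameter at 22.5 to 29.5 mm (its soft black gasket does not resist). Half a turn gives the same cover
- grip (a point): middle of the cover's upright bar grip, 41.5 mm above the cover's origin, axes as the cover's. The bar stands on the disc, in line with the lugs: 52 mm long (x), 14 mm thick (y), from 29.5 to 53.5 mm above the origin
- compressor: airbrush compressor, fixed to the desk, 150 mm (x) by 260 mm (y). Origin: centre of its footprint at desk height; z up. Ribbed motor with a carrying handle (top 154 mm above the desk) on its -y half; finned aluminium pump on its +y half, on which stands the intake filter housing: a black can 66 mm in diameter, 51 mm tall, with an aluminium collar in its mouth
- mouth (a point): centre of the collar's flat top face, 178 mm above the desk; axes as the compressor's. Bore 38.4 mm diameter. Two opposite slots, 30 degrees wide (10 mm at the bore), run to 28.5 mm from the axis and pass the lugs with 3 degrees of play either way. Their direction is NOT given: within 0.45 rad of the compressor's x axis; look or feel. Lugs resting on the collar: cover's origin 8 mm below
- end_cap (a point): centre of the filter element's white end cap inside the housing at rest, 13.5 mm below the mouth. The boss meets it once the lugs are in the slots; its spring gives 2 N plus 1.5 N per mm. With the cover's origin 6.5 mm or more below this point (12 N) the lugs are beneath the collar and can turn, only clockwise seen from above; at 9 mm (16 N) the disc meets the collar: hard end
- locked (a point): where the cover's origin lies when locked, 17 mm below the mouth. 51 degrees clockwise from the slots the lugs are under notches in the collar (6 degrees of play either way); at 57 degrees a rigid stop ends the turn. Eased off there, the spring lifts the cover 3 mm into the notches, which hold it. If it was not turned, it rests 3.5 mm higher and lifts out; if turned too little, 3 mm lower
- jar: bystander: small paint jar with white lid, 44 mm diameter, 58 mm tall, upright on the desk. Origin: centre of its underside
- block: bystander: cork sanding block, 72 mm (x) by 38 mm (y), 26 mm tall, flat on the desk. Origin: centre of its underside
- driver: bystander: screwdriver with red handle, 160 mm long, lying on the desk along its x axis. Origin: on its length, at desk height
Things that resemble listed ones, but are neither listed nor needed, are in the scene too. What is shaped like the cover but blue or orange is not meant.

How it is judged (in metres and radians):
At the end, for the whole second after the job is handed in: the cover is locked in the housing and let go: its origin 15.2 to 18.3 mm below the mouth (lugs up in the notches: 17 mm), within 3 mm of the housing's axis, tilted less than 4 degrees, at rest (z of cover in the frame of mouth between -0.0183 and -0.0152 m and horizontal distance between cover and mouth below 0.003 m and angle between cover's own z axis and vertical below 0.07 rad and linear speed of cover below 0.01 m/s and angular speed of cover below 0.1 rad/s); the robot touches nothing.
It fails at once if the cover is forced: the contact forces between cover and compressor (spring, lugs and stop together) pass 60 N (contact force between cover and compressor above 60 N).
It fails at once if the jar, the sanding block or the screwdriver is shifted by more than 30 mm (distance of any of jar, block, driver from where it was at the start of the episode above 0.03 m).
It also fails if it takes over 69 s, if anything falls off the work surface, if the arm or the gripper's body presses on something with over 40 N, if the wrist force passes 120 N, or if a joint passes its speed limit or range.

## Working session

There is one attempt and no reset: what is moved stays moved. The work goes in short steps, Python scripts to look and compute and a tool call to move; the robot and the scene stay as the last step left them, time stands still between calls to the robot, and variables do not carry over. Pictures are saved under pics/ and viewed, at most 10 in all, crops included, and the job is handed in when it is done.

Besides the shell and the picture viewer there is one more tool, called after ">>>" as name(argument=value, ...) on one line, values as JSON. jog_arm: Moves the arm, as the interface text tells. Its arguments: {"type":"object","properties":{"claw":{"type":"array"},"delta_pos":{"type":"array"},"twist":{"type":"array"},"squeeze":{"type":"number"}},"required":["claw","delta_pos","twist"]}

```bash
mkdir -p pics; cat > h.py <<'E'
import numpy as np, cv2
from workcell import monitor, get_image, ctrl, recognise, cut_out
def save(p,n): cv2.imwrite('pics/'+n,cv2.cvtColor(p,cv2.COLOR_RGB2BGR))
def world(im,mask,st=None):
    v,u=np.nonzero(mask&(im['z_map']>0)); z=im['z_map'][v,u]; K=im['K']
    d=np.stack([(u-K[0,2])/K[0,0],(v-K[1,2])/K[1,1]],1); s=d.copy()
    for _ in range(8): s=d/(1+im['k1']*(s**2).sum(1,keepdims=True))
    c=np.column_stack([s*z[:,None],z])
    if 'R' in im: return (c-im['t'])@im['R'],u,v
    T=np.array(im['T_tool_cam']); c=c@T[:3,:3].T+T[:3,3]
    return c@np.array(st['orientation']).T+np.array(st['eef_pos']),u,v
E
python3 - <<'E'
from h import *
a=get_image('scene');b=get_image('top')
save(a['pixels'],'scene.png');save(b['pixels'],'top.png')
for n,im in(('scene',a),('top',b)):
  for t in('cover','compressor','jar','block','driver'):
    for r in cut_out(im,t)[:4]:
      P,_,_=world(im,r['pixels']); print(n,t,round(r['conf'],2),np.round(r['point']),len(P),np.round(np.median(P,0),3) if len(P) else '',np.round(P.max(0),3) if len(P) else '')
print(monitor.state())
E
```

```text
scene cover 0.89 [337. 186.] 404 [0.322 0.205 0.032] [0.349 0.244 0.059]
scene cover 0.86 [345. 225.] 436 [0.468 0.151 0.032] [0.493 0.189 0.06 ]
scene compressor 0.86 [249. 315.] 9517 [ 0.655 -0.159  0.097] [0.715 0.012 0.183]
scene jar 0.75 [396. 208.] 414 [0.467 0.297 0.04 ] [0.481 0.326 0.064]
scene block 0.75 [393. 258.] 554 [0.596 0.214 0.025] [0.628 0.259 0.032]
scene driver 0.79 [133. 274.] 468 [ 0.403 -0.362  0.02 ] [ 0.44  -0.256  0.03 ]
top cover 0.83 [188. 284.] 682 [0.315 0.209 0.03 ] [0.347 0.241 0.058]
top cover 0.71 [348. 151.] 7393 [ 0.599 -0.151  0.11 ] [ 0.723 -0.016  0.183]
top cover 0.64 [214. 221.] 708 [0.459 0.156 0.029] [0.497 0.192 0.06 ]
top cover 0.58 [231. 170.] 601 [0.583 0.109 0.03 ] [0.618 0.141 0.059]
top compressor 0.57 [349. 150.] 7393 [ 0.599 -0.151  0.11 ] [ 0.713 -0.016  0.183]
top jar 0.57 [146. 225.] 390 [0.454 0.297 0.056] [0.476 0.338 0.063]
top block 0.75 [185. 169.] 524 [0.587 0.218 0.025] [0.62  0.254 0.033]
top driver 0.72 [442. 248.] 480 [ 0.401 -0.356  0.021] [ 0.442 -0.255  0.032]
top driver 0.54 [212. 221.] 715 [0.459 0.156 0.029] [0.497 0.198 0.06 ]
{'clock': 0.6, 'joint_pos': array([-6.63986755e+01,  1.51173722e+01,  9.19013866e+01,  8.00473921e-04,
        7.29768366e+01, -2.11288150e+00]), 'qvel': array([-0.03968409,  0.00200007,  0.0564854 , -0.04043726,  0.00745592,
        0.04208205]), 'joint_efforts': array([-2.00504455e-04, -5.01651156e+01, -3.57007062e+01,  7.27988128e-02,
        1.87508814e-02,  3.90724637e-06]), 'eef_pos': array([ 0.29289114, -0.6081553 ,  0.23875071]), 'orientation': array([[ 9.00971245e-01,  4.33878800e-01,  4.30194876e-05],
       [ 4.33878802e-01, -9.00971243e-01, -6.50954165e-05],
       [ 1.05158000e-05,  7.73143423e-05, -9.99999997e-01]]), 'contact_force': array([ 0.57256573,  0.13092652, -0.65367887]), 'wrist_torque': array([-0.01663871, -0.02472278, -0.04662119]), 'gripper_force': 0.0, 'finger_gap': 0.08819864475026688}
```

View pics/scene.png

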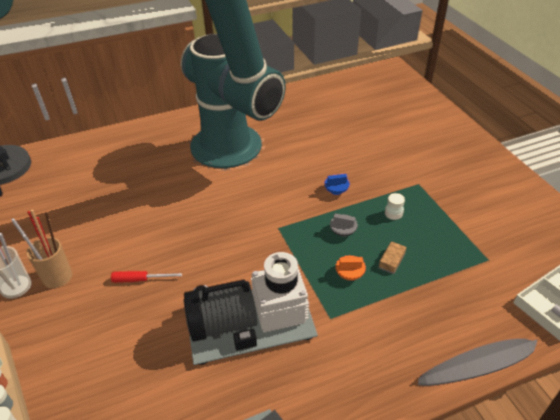

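View pics/top.png

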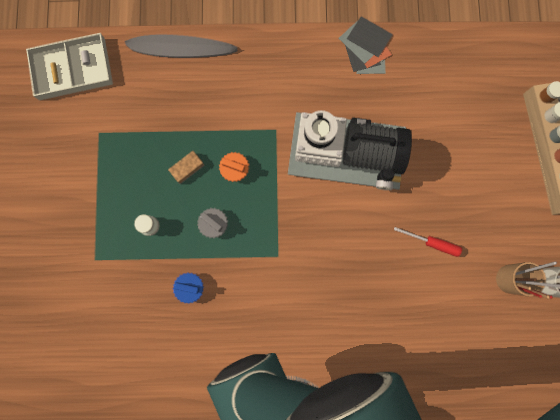

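Scene: the three candidates are blue (337,186), orange (350,268) and grey (344,225). In the top view they are at (188,288), (234,166) and (212,222). The grey one fits the description. The mouth is at about (320,128) in the top view. Next I measure both and confirm in one enlarged crop.

```bash
python3 - <<'E'
from h import *
b=get_image('top')
full=np.ones((420,560),bool)
P,u,v=world(b,full)
H=np.zeros((420,560,3));H[v,u]=P
def reg(c,r): 
  m=np.zeros((420,560),bool); cv2_=np.hypot(u-c[0],v-c[1])<r; return cv2_
m=reg((212,222),19)
Q=P[m]; bar=Q[(Q[:,2]>.046)]; disc=Q[(Q[:,2]>.022)&(Q[:,2]<.036)]
print('desk z',np.median(P[reg((250,240),8)][:,2]))
for n,q in(('bar',bar),('disc',disc)):
  c,s,a=cv2.minAreaRect((q[:,:2]*1000).astype(np.float32)); print(n,len(q),np.round(np.median(q,0),4),c,s,a)
(c,r)=cv2.minEnclosingCircle((disc[:,:2]*1000).astype(np.float32));print('disc circ',c,r)
e,V=np.linalg.eigh(np.cov(bar[:,:2].T));print('bar axis',V[:,1],np.degrees(np.arctan2(V[1,1],V[0,1])),bar[:,:2].mean(0))
m=reg((320,128),24);Q=P[m]; col=Q[(Q[:,2]>.172)&(Q[:,2]<.19)]
(c,r)=cv2.minEnclosingCircle((col[:,:2]*1000).astype(np.float32));print('mouth',c,r,np.median(col[:,2]),len(col))
px=b['pixels']
A=cv2.resize(px[98:158,290:350],(400,400),interpolation=cv2.INTER_CUBIC)
B=cv2.resize(px[192:252,182:242],(400,400),interpolation=cv2.INTER_CUBIC)
save(np.hstack([A,B]),'crop.png')
# compressor base orientation
m=(np.abs(u-350)<75)&(np.abs(v-150)<55)&(P[:,2]>.01)
c,s,a=cv2.minAreaRect((P[m][:,:2]*1000).astype(np.float32));print('comp',c,s,a)
E
```

```text
desk z 0.0004022415236943054
bar 152 [0.4592 0.1573 0.0523] (459.0343017578125, 156.879150390625) (52.000370025634766, 13.710090637207031) 50.62175369262695
disc 538 [0.4577 0.1561 0.0287] (458.6788024902344, 156.77511596679688) (66.91194915771484, 65.9855728149414) 88.90453338623047
disc circ (459.2788391113281, 157.02809143066406) 34.32891082763672
bar axis [0.63695573 0.77090038] 50.4348114853035 [0.45889884 0.15660442]
mouth (632.9839477539062, -81.7574691772461) 34.050289154052734 0.1772916562966323 527
comp (618.3081665039062, -152.46910095214844) (259.4981384277344, 157.49896240234375) 81.56904602050781
```

View pics/crop.png

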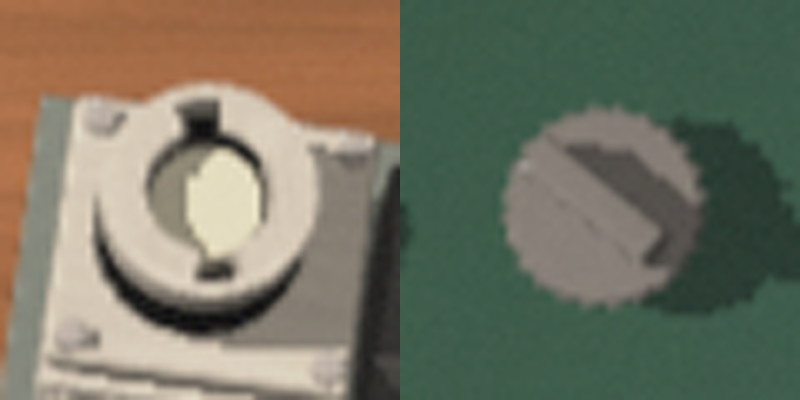

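The crop confirms the grey cover, with its bar at about 50° in world. The slots show at (198,115) and (215,270) in the crop, which is about +6° in world. First I move above the cover.

>>> jog_arm(claw=[0,0,0,0,0], delta_pos=[[2.41,-3.09,0],[2.41,-3.09,0],[2.41,-3.09,0],[2.41,-3.09,0],[2.41,-3.09,0]], twist=[[0,0,0],[0,0,0],[0,0,0],[0,0,0],[0,0,0]], squeeze=40)

```text
clock: 1.07
eef_pos: [0.3344, -0.415, 0.2387]
orientation: [[0.901, 0.433, 0.0], [0.433, -0.901, -0.0], [0.0, 0.0, -1.0]]
contact_force: [1.6, 0.1, -1.0]
finger_gap: 0.0879
gripper_force: 0.0
```

>>> jog_arm(claw=[0,0,0,0,0], delta_pos=[[2.41,-3.09,0],[2.41,-3.09,0],[2.41,-3.09,0],[2.41,-3.09,0],[2.41,-3.09,0]], twist=[[0,0,0],[0,0,0],[0,0,0],[0,0,0],[0,0,0]])

```text
clock: 1.48
eef_pos: [0.3759, -0.2235, 0.239]
orientation: [[0.901, 0.433, 0.001], [0.433, -0.901, -0.0], [0.001, 0.001, -1.0]]
contact_force: [0.4, 0.8, 0.2]
finger_gap: 0.0881
gripper_force: 0.0
```

>>> jog_arm(claw=[0,0,0,0,0], delta_pos=[[2.41,-3.09,0],[2.41,-3.09,0],[2.41,-3.09,0],[2.41,-3.09,0],[2.41,-3.09,0]], twist=[[0,0,0],[0,0,0],[0,0,0],[0,0,0],[0,0,0]])

```text
clock: 1.9
eef_pos: [0.4175, -0.0319, 0.2393]
orientation: [[0.901, 0.434, 0.002], [0.434, -0.901, -0.0], [0.001, 0.001, -1.0]]
contact_force: [0.8, -0.0, 0.4]
finger_gap: 0.0878
gripper_force: 0.0
```

>>> jog_arm(claw=[0,0,0,0,0], delta_pos=[[2.41,-3.09,0],[2.41,-3.09,0],[2.41,-3.09,0],[2.41,-3.09,0],[2.41,-3.09,0]], twist=[[0,0,0],[0,0,0],[0,0,0],[0,0,0],[0,0,0]])

```text
clock: 2.32
eef_pos: [0.459, 0.1599, 0.2392]
orientation: [[0.901, 0.434, 0.001], [0.434, -0.901, 0.0], [0.001, 0.0, -1.0]]
contact_force: [1.1, -0.7, 0.3]
finger_gap: 0.088
gripper_force: 0.0
```

>>> jog_arm(claw=[0,0,0,0,0], delta_pos=[[0,0,0],[0,0,0],[0,0,0],[0,0,0],[0,0,0]], twist=[[0,0,0.123],[0,0,0.123],[0,0,0.123],[0,0,0.123],[0,0,0.123]])

```text
clock: 2.73
eef_pos: [0.459, 0.1581, 0.2389]
orientation: [[0.985, -0.171, 0.0], [-0.171, -0.985, 0.0], [0.0, -0.0, -1.0]]
contact_force: [0.4, 0.9, -0.5]
finger_gap: 0.0882
gripper_force: 0.0
```

>>> jog_arm(claw=[0,0,0,0,0], delta_pos=[[0,0,0],[0,0,0],[0,0,0],[0,0,0],[0,0,0]], twist=[[0,0,0.123],[0,0,0.123],[0,0,0.123],[0,0,0.123],[0,0,0.123]])

```text
clock: 3.15
eef_pos: [0.4625, 0.1438, 0.2386]
orientation: [[0.727, -0.687, -0.005], [-0.687, -0.727, 0.024], [-0.02, -0.014, -1.0]]
contact_force: [0.8, -0.2, 0.4]
finger_gap: 0.0878
gripper_force: 0.0
```

>>> jog_arm(claw=[0,0,0,0,0], delta_pos=[[0,0,0],[0,0,0],[0,0,0],[0,0,0],[0,0,0]], twist=[[0,0,0.123],[0,0,0.123],[0,0,0.123],[0,0,0.123],[0,0,0.123]])

```text
clock: 3.57
eef_pos: [0.4654, 0.0171, 0.2225]
orientation: [[0.354, -0.935, 0.001], [-0.917, -0.347, 0.194], [-0.181, -0.07, -0.981]]
contact_force: [0.4, -0.0, -0.8]
finger_gap: 0.0879
gripper_force: 0.0
```

>>> jog_arm(claw=[0,0,0,0,0], delta_pos=[[0,0,0],[0,0,0],[0,0,0],[0,0,0],[0,0,0]], twist=[[0,0,0.123],[0,0,0.123],[0,0,0.123],[0,0,0.123],[0,0,0.123]])

```text
clock: 3.98
eef_pos: [0.4246, -0.0951, 0.1844]
orientation: [[-0.078, -0.995, 0.069], [-0.934, 0.097, 0.344], [-0.349, -0.037, -0.937]]
contact_force: [-0.1, -0.7, -0.7]
finger_gap: 0.0881
gripper_force: 0.0
```

>>> jog_arm(claw=[0,0,0], delta_pos=[[0,0,0],[0,0,0],[0,0,0]], twist=[[0,0,0.123],[0,0,0.123],[0,0,0]])

```text
clock: 4.23
eef_pos: [0.395, -0.1335, 0.1605]
orientation: [[-0.251, -0.962, 0.107], [-0.878, 0.273, 0.394], [-0.408, 0.005, -0.913]]
contact_force: [-0.4, -0.4, 0.2]
finger_gap: 0.0884
gripper_force: 0.0
```

My twist went the wrong way round and joint 6 reached the end of its range. Nothing was touched, so I'll work out the way back.

```bash
cat >> h.py <<'E'
from scipy.spatial.transform import Rotation as Ro
def plan(goal,psi,st=None):
    "shift (cm, tool axes) and rotvec (tool) to TCP goal, tool down with its y at psi deg"
    st=st or monitor.state(); R=np.array(st['orientation']); a=np.radians(psi)
    y=np.array([np.cos(a),np.sin(a),0]);z=np.array([0,0,-1.]);G=np.column_stack([np.cross(y,z),y,z])
    return np.round(R.T@(np.array(goal)-st['eef_pos'])*100,2),np.round(Ro.from_matrix(R.T@G).as_rotvec(),3)
E
python3 - <<'E'
from h import *
s=monitor.state();print(np.round(s['joint_pos'],1),s['eef_pos'])
print(plan([.45,.1,.239],-64.3))
E
```

```text
[-39.9  -4.3 125.1  23.   71.3 146.2] [ 0.39500814 -0.13348185  0.16051478]
(array([-25.08,   1.13,   2.62]), array([-0.478,  0.223, -2.256]))
```

>>> jog_arm(claw=[0,0,0,0,0], delta_pos=[[0,0,-1.5],[0,0,-1.5],[0,0,-1.5],[0,0,-1.5],[0,0,-1.5]], twist=[[-0.025,0.012,-0.119],[-0.025,0.012,-0.119],[-0.025,0.012,-0.119],[-0.025,0.012,-0.119],[-0.025,0.012,-0.119]])

```text
clock: 4.65
eef_pos: [0.3943, -0.1595, 0.2333]
orientation: [[0.346, -0.938, -0.013], [-0.883, -0.33, 0.333], [-0.317, -0.104, -0.943]]
contact_force: [0.5, 0.6, 0.1]
finger_gap: 0.088
gripper_force: 0.0
```

>>> jog_arm(claw=[0,0,0,0,0], delta_pos=[[0,0,0],[0,0,0],[0,0,0],[0,0,0],[0,0,0]], twist=[[-0.025,0.012,-0.119],[-0.025,0.012,-0.119],[-0.025,0.012,-0.119],[-0.025,0.012,-0.119],[-0.025,0.012,-0.119]])

```text
clock: 5.07
eef_pos: [0.3946, -0.159, 0.2328]
orientation: [[0.814, -0.576, -0.074], [-0.551, -0.806, 0.216], [-0.184, -0.134, -0.974]]
contact_force: [0.2, -0.3, 0.1]
finger_gap: 0.0878
gripper_force: 0.0
```

>>> jog_arm(claw=[0,0,0,0,0], delta_pos=[[0,0,0],[0,0,0],[0,0,0],[0,0,0],[0,0,0]], twist=[[-0.025,0.012,-0.119],[-0.025,0.012,-0.119],[-0.025,0.012,-0.119],[-0.025,0.012,-0.119],[-0.025,0.012,-0.119]])

```text
clock: 5.48
eef_pos: [0.3946, -0.1588, 0.2328]
orientation: [[0.998, -0.011, -0.056], [-0.006, -0.997, 0.082], [-0.057, -0.082, -0.995]]
contact_force: [1.1, -0.1, 0.4]
finger_gap: 0.0882
gripper_force: 0.0
```

>>> jog_arm(claw=[0,0,0,0,0], delta_pos=[[0,0,0],[0,0,0],[0,0,0],[0,0,0],[0,0,0]], twist=[[-0.025,0.012,-0.119],[-0.025,0.012,-0.119],[-0.025,0.012,-0.119],[-0.025,0.012,-0.119],[0,0,0]])

```text
clock: 5.9
eef_pos: [0.3939, -0.1584, 0.2328]
orientation: [[0.894, 0.448, 0.012], [0.449, -0.894, -0.003], [0.01, 0.008, -1.0]]
contact_force: [0.2, -0.2, -0.1]
finger_gap: 0.088
gripper_force: 0.0
```

```bash
python3 - <<'E'
from h import *
s=monitor.state();print(np.round(s['joint_pos'],1),s['eef_pos'])
print(plan([.459,.157,.239],-64.3))
E
```

```text
[-25.4 -13.4 121.4   0.2  71.2  37.9] [ 0.3938953  -0.15835502  0.23283062]
(array([ 19.97, -25.26,  -0.63]), array([ 0.008, -0.01 ,  0.017]))
```

>>> jog_arm(claw=[0,0,0,0,0], delta_pos=[[2.5,-3.16,0],[2.5,-3.16,0],[2.5,-3.16,0],[2.5,-3.16,0],[2.5,-3.16,0]], twist=[[0.008,-0.01,0.017],[0,0,0],[0,0,0],[0,0,0],[0,0,0]])

```text
clock: 6.32
eef_pos: [0.4388, 0.0392, 0.233]
orientation: [[0.905, 0.425, -0.001], [0.425, -0.905, 0.001], [-0.0, -0.001, -1.0]]
contact_force: [1.0, -0.5, 0.6]
finger_gap: 0.0882
gripper_force: 0.0
```

>>> jog_arm(claw=[0,0,0,0,0], delta_pos=[[2.5,-3.16,0],[2.5,-3.16,0],[2.5,-3.16,0],[0,0,0],[0,0,0]], twist=[[0,0,0],[0,0,0],[0,0,0],[0,0,-0.1232],[0,0,-0.1232]])

```text
clock: 6.73
eef_pos: [0.4658, 0.158, 0.2325]
orientation: [[0.767, 0.642, -0.002], [0.642, -0.767, 0.001], [-0.001, -0.002, -1.0]]
contact_force: [-0.0, -0.0, -1.0]
finger_gap: 0.088
gripper_force: 0.0
```

>>> jog_arm(claw=[0,0,0,0,0], delta_pos=[[0,0,0],[0,0,0],[0,0,0],[0,0,0],[0,0,0]], twist=[[0,0,-0.1232],[0,0,-0.1232],[0,0,-0.1232],[0,0,-0.1232],[0,0,-0.1232]])

```text
clock: 7.15
eef_pos: [0.4657, 0.1555, 0.2326]
orientation: [[0.259, 0.966, -0.002], [0.966, -0.259, 0.001], [0.0, -0.002, -1.0]]
contact_force: [0.1, -0.3, 0.4]
finger_gap: 0.0881
gripper_force: 0.0
```

>>> jog_arm(claw=[0,0,0,0,0], delta_pos=[[0,0,0],[0,0,0],[0,0,0],[0,0,0],[0,0,0]], twist=[[0,0,-0.1232],[0,0,-0.1232],[0,0,-0.1232],[0,0,-0.1232],[0,0,-0.1232]])

```text
clock: 7.57
eef_pos: [0.4657, 0.1554, 0.2326]
orientation: [[-0.347, 0.938, -0.002], [0.938, 0.347, 0.001], [0.002, -0.002, -1.0]]
contact_force: [-0.4, 0.5, -0.7]
finger_gap: 0.0882
gripper_force: 0.0
```

>>> jog_arm(claw=[0,0,0,0,0], delta_pos=[[0,0,0],[0,0,0],[0,0,0],[0,0,0],[0,0,0]], twist=[[0,0,-0.1232],[0,0,-0.1232],[0,0,-0.1232],[0,0,-0.1232],[0,0,-0.1232]])

```text
clock: 7.98
eef_pos: [0.4657, 0.1554, 0.2326]
orientation: [[-0.825, 0.565, -0.002], [0.565, 0.825, 0.001], [0.002, -0.0, -1.0]]
contact_force: [-0.5, -0.7, 0.1]
finger_gap: 0.0881
gripper_force: 0.0
```

>>> jog_arm(claw=[0,0,0,0,0], delta_pos=[[0,0,0],[0,0,0],[0,0,0],[0,0,0],[0,0,0]], twist=[[0,0,-0.1232],[0,0,-0.1232],[0,0,-0.1232],[0,0,-0.1232],[0,0,-0.1232]])

```text
clock: 8.4
eef_pos: [0.4657, 0.1554, 0.2326]
orientation: [[-1.0, -0.015, -0.002], [-0.015, 1.0, 0.001], [0.002, 0.001, -1.0]]
contact_force: [-0.6, 0.0, -0.3]
finger_gap: 0.0881
gripper_force: 0.0
```

>>> jog_arm(claw=[0,0,0,0,0], delta_pos=[[0,0,0],[0,0,0],[0,0,0],[0,0,0],[0,0,0]], twist=[[0,0,-0.1232],[0,0,-0.1232],[0,0,-0.1232],[0,0,-0.1232],[0,0,-0.1232]])

```text
clock: 8.82
eef_pos: [0.4657, 0.1554, 0.2326]
orientation: [[-0.807, -0.59, -0.002], [-0.59, 0.807, 0.001], [0.001, 0.002, -1.0]]
contact_force: [-0.4, 0.2, 0.6]
finger_gap: 0.0882
gripper_force: 0.0
```

>>> jog_arm(claw=[0,0,0], delta_pos=[[0,0,0],[0,0,0],[0,0,0]], twist=[[0,0,-0.1232],[0,0,-0.1232],[0,0,0]])

```text
clock: 9.07
eef_pos: [0.4657, 0.1554, 0.2326]
orientation: [[-0.641, -0.768, -0.002], [-0.768, 0.641, 0.001], [0.001, 0.002, -1.0]]
contact_force: [0.4, -1.2, -0.7]
finger_gap: 0.0879
gripper_force: 0.0
```

```bash
python3 - <<'E'
from h import *
s=monitor.state();print(np.round(s['joint_pos'],1),s['eef_pos'])
w=get_image('wrist')
for r in cut_out(w,'cover')[:2]:
  P,u,v=world(w,r['pixels'],s); print(r['conf'],r['point'],len(P),np.round(np.median(P,0),4))
  bar=P[(P[:,2]>.046)&(P[:,2]<.065)]
  if len(bar)>20:
    c,sz,a=cv2.minAreaRect((bar[:,:2]*1000).astype(np.float32));e,V=np.linalg.eigh(np.cov(bar[:,:2].T))
    print('bar',c,sz,a,np.degrees(np.arctan2(V[1,1],V[0,1])),np.median(bar[:,2]))
  d=P[(P[:,2]>.022)&(P[:,2]<.036)]
  if len(d)>20: print('disc',cv2.minEnclosingCircle((d[:,:2]*1000).astype(np.float32)))
print(plan([.459,.1568,.0335],140.4))
save(w['pixels'],'wrist1.png')
E
```

```text
[ 1.550e+01 -4.800e+00  1.142e+02  1.000e-01  7.070e+01 -1.247e+02] [0.46571155 0.15538069 0.23260137]
0.75 [423.6, 127.3] 3079 [0.3171 0.206  0.0307]
bar (313.0860290527344, 209.78878784179688) (51.217079162597656, 14.389558792114258) 75.90238952636719 76.32815538598172 0.05378525805991105
disc ((312.6926574707031, 209.66732788085938), 34.14944839477539)
0.6 [288.2, 175.6] 2906 [0.4545 0.1535 0.0304]
bar (456.47259521484375, 155.27896118164062) (51.7203369140625, 13.446446418762207) 50.641605377197266 51.11418357627647 0.05408706544450681
disc ((456.3590393066406, 155.7158660888672), 34.21945571899414)
(array([ 0.3 ,  0.56, 19.9 ]), array([ 0.002, -0.001, -0.01 ]))
```

>>> jog_arm(claw=[0,0,0,0,0], delta_pos=[[0.45,0.66,0],[0,0,4],[0,0,4],[0,0,4],[0,0,2]], twist=[[0.002,-0.001,-0.007],[0,0,0],[0,0,0],[0,0,0],[0,0,0]])

```text
clock: 9.58
eef_pos: [0.4539, 0.155, 0.0881]
orientation: [[-0.638, -0.77, -0.006], [-0.77, 0.638, -0.001], [0.005, 0.003, -1.0]]
contact_force: [-0.8, 0.2, 0.6]
finger_gap: 0.0877
gripper_force: 0.0
```

>>> jog_arm(claw=[0,0,0,0,0], delta_pos=[[0,0,2],[0,0,1.5],[0,0,1.3],[0,0,1.1],[0,0,0]], twist=[[0,0,0],[0,0,0],[0,0,0],[0,0,0],[0,0,0]])

```text
clock: 10.0
eef_pos: [0.4554, 0.1553, 0.0312]
orientation: [[-0.637, -0.771, -0.004], [-0.771, 0.637, -0.001], [0.003, 0.002, -1.0]]
contact_force: [-0.8, -0.2, 0.4]
finger_gap: 0.0883
gripper_force: 0.0
```

>>> jog_arm(claw=[1,1,1,1,1], delta_pos=[[0,0,0],[0,0,0],[0,0,0],[0,0,0],[0,0,0]], twist=[[0,0,0],[0,0,0],[0,0,0],[0,0,0],[0,0,0]], squeeze=40)

```text
clock: 10.42
eef_pos: [0.4583, 0.156, 0.0342]
orientation: [[-0.636, -0.772, 0.002], [-0.772, 0.636, 0.001], [-0.002, -0.001, -1.0]]
contact_force: [0.2, 0.2, -0.6]
finger_gap: 0.0572
gripper_force: 0.0
```

>>> jog_arm(claw=[1,1,1,1,1], delta_pos=[[0,0,0],[0,0,0],[0,0,0],[0,0,0],[0,0,0]], twist=[[0,0,0],[0,0,0],[0,0,0],[0,0,0],[0,0,0]])

```text
clock: 10.83
eef_pos: [0.4576, 0.1558, 0.0333]
orientation: [[-0.636, -0.772, 0.0], [-0.772, 0.636, 0.0], [-0.0, -0.0, -1.0]]
contact_force: [-1.0, -0.1, -0.3]
finger_gap: 0.0236
gripper_force: 0.0
```

>>> jog_arm(claw=[1,1,1,1,1], delta_pos=[[0,0,0],[0,0,0],[0,0,0],[0,0,0],[0,0,0]], twist=[[0,0,0],[0,0,0],[0,0,0],[0,0,0],[0,0,0]])

```text
clock: 11.25
eef_pos: [0.4576, 0.1558, 0.0332]
orientation: [[-0.636, -0.772, 0.0], [-0.772, 0.636, 0.0], [-0.0, -0.0, -1.0]]
contact_force: [-0.2, 0.1, -0.6]
finger_gap: 0.0138
gripper_force: 40.0
```

>>> jog_arm(claw=[1,1,1,1,1], delta_pos=[[0,0,-1],[0,0,-2],[0,0,-3],[0,0,-4],[0,0,-4]], twist=[[0,0,0],[0,0,0],[0,0,0],[0,0,0],[0,0,0]])

```text
clock: 11.67
eef_pos: [0.4563, 0.1554, 0.1744]
orientation: [[-0.636, -0.772, -0.002], [-0.772, 0.636, -0.001], [0.002, 0.001, -1.0]]
contact_force: [1.3, -0.1, -0.3]
finger_gap: 0.0136
gripper_force: 40.0
```

>>> jog_arm(claw=[1,1,1,1,1], delta_pos=[[0,0,-4],[0,0,-4],[0,0,-3],[0,0,-2],[0,0,0]], twist=[[0,0,0],[0,0,0],[0,0,0],[0,0,0],[0,0,0]])

```text
clock: 12.08
eef_pos: [0.4601, 0.1564, 0.3102]
orientation: [[-0.636, -0.772, 0.011], [-0.772, 0.636, 0.003], [-0.009, -0.006, -1.0]]
contact_force: [0.9, 0.7, -1.4]
finger_gap: 0.0141
gripper_force: 40.0
```

```bash
python3 - <<'E'
from h import *
s=monitor.state();print(np.round(s['joint_pos'],1),s['eef_pos'],s['gripper_force'])
w=get_image('wrist');T=w['T_tool_cam'];print(np.round(T,3))
R=np.array(s['orientation'])
P,u,v=world(w,np.ones((420,560),bool),s); L=(P-s['eef_pos'])@R
m=(np.abs(L[:,2])<.06)&(np.abs(L[:,0])<.06)&(np.abs(L[:,1])<.06);L=L[m]
d=L[(L[:,2]>-.006)&(L[:,2]<.012)]
print('L range',L.min(0),L.max(0),len(d)); print('disc tool',cv2.minEnclosingCircle((d[:,:2]*1000).astype(np.float32)),np.median(d[:,2]),d.min(0),d.max(0))
save(w['pixels'],'wrist2.png')
print(plan([.633,-.0818,.27],96))
E
```

```text
[  15.8   -8.3  109.2    0.    78.5 -124.7] [0.46008422 0.15644428 0.31015962] 39.98268355149776
[[-0.001 -0.948 -0.318  0.084]
 [ 1.    -0.001 -0.001  0.001]
 [ 0.    -0.318  0.948 -0.147]
 [ 0.     0.     0.     1.   ]]
L range [-0.03258266 -0.03359966 -0.05998079] [0.03528399 0.03473987 0.01608528] 5196
disc tool ((0.9048576354980469, 0.6237273216247559), 34.570220947265625) 0.0030721235728892746 [-0.03258266 -0.03359966 -0.00599523] [0.03528399 0.03473987 0.01006547]
(array([  7.31, -28.55,   3.75]), array([-0.001,  0.007,  0.777]))
```

View pics/wrist2.png

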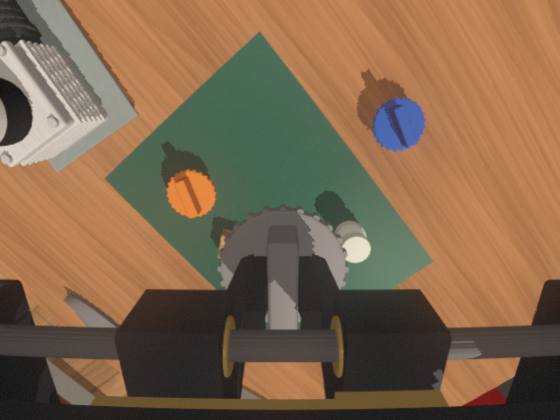

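The picture shows the grey cover held upright between the fingers (disc at about (285,260)), and the bystanders are untouched. Next I carry it beside the mouth and look with the wrist camera.

>>> jog_arm(claw=[1,1,1,1,1], delta_pos=[[0.2,-2.0,0],[0.34,-3.6,0],[0.34,-3.6,0],[0.34,-3.6,0.4],[0.34,-3.6,0.6]], twist=[[0,0.007,0],[0,0,0],[0,0,0],[0,0,0],[0,0,0]])

```text
clock: 12.55
eef_pos: [0.5741, 0.0382, 0.2913]
orientation: [[-0.636, -0.772, -0.007], [-0.772, 0.636, -0.005], [0.008, 0.002, -1.0]]
contact_force: [0.8, 1.3, -0.3]
finger_gap: 0.0137
gripper_force: 40.0
```

>>> jog_arm(claw=[1,1,1,1,1], delta_pos=[[0.34,-3.6,0.8],[0.34,-3.6,0.8],[0.34,-3.6,0.8],[0.34,-3.6,0.6],[0.2,-1.95,0]], twist=[[0,0,0],[0,0,0],[0,0,0],[0,0,0],[0,0,0]])

```text
clock: 12.97
eef_pos: [0.6909, -0.0701, 0.2575]
orientation: [[-0.653, -0.757, -0.013], [-0.757, 0.653, -0.019], [0.023, -0.003, -1.0]]
contact_force: [-0.8, -0.7, -0.9]
finger_gap: 0.0137
gripper_force: 40.0
```

>>> jog_arm(claw=[1,1,1,1,1], delta_pos=[[0,0,0],[0,0,0],[0,0,0],[0,0,0],[0,0,0]], twist=[[0,0,0.111],[0,0,0.111],[0,0,0.111],[0,0,0.111],[0,0,0.111]])

```text
clock: 13.38
eef_pos: [0.6896, -0.0672, 0.2599]
orientation: [[-0.955, -0.297, -0.011], [-0.297, 0.955, -0.018], [0.016, -0.014, -1.0]]
contact_force: [-0.3, -0.4, -0.3]
finger_gap: 0.0138
gripper_force: 40.0
```

>>> jog_arm(claw=[1,1,1,1,1], delta_pos=[[0,0,0],[0,0,0],[0,0,0],[0,0,0],[0,0,0]], twist=[[0,0,0.111],[0,0,0.111],[0,0,0],[0,0,0],[0,0,0]])

```text
clock: 13.8
eef_pos: [0.6904, -0.0671, 0.2618]
orientation: [[-0.996, -0.088, -0.008], [-0.088, 0.996, -0.019], [0.01, -0.018, -1.0]]
contact_force: [0.1, -0.4, -1.1]
finger_gap: 0.0135
gripper_force: 40.0
```

```bash
cat > m.py <<'E'
from h import *
s=monitor.state();print(np.round(s['joint_pos'],1),s['eef_pos'],np.round(s['orientation'],3).tolist())
w=get_image('wrist')
R=np.array(s['orientation'])
P,u,v=world(w,np.ones((420,560),bool),s); L=(P-s['eef_pos'])@R
d=L[(L[:,2]>-.004)&(L[:,2]<.012)&(np.abs(L[:,:2])<.06).all(1)&(L[:,0]>.004)]
# circle fit on outer rim via algebraic LSQ of convex hull
def fit(q):
    h=cv2.convexHull((q*1000).astype(np.float32))[:,0]
    A=np.column_stack([2*h,np.ones(len(h))]);x=np.linalg.lstsq(A,(h**2).sum(1),rcond=None)[0]
    return x[:2],np.sqrt(x[2]+x[0]**2+x[1]**2)
h=cv2.convexHull((d[:,:2]*1000).astype(np.float32))[:,0];h=h[h[:,0]>8]
A=np.column_stack([2*h,np.ones(len(h))]);x=np.linalg.lstsq(A,(h**2).sum(1),rcond=None)[0];print('disc in tool',x[:2],np.sqrt(x[2]+x[0]**2+x[1]**2))
c=(P[:,2]>.173)&(P[:,2]<.184)&(np.hypot(P[:,0]-.633,P[:,1]+.0818)<.045)
Q=P[c];cc,r=fit(Q[:,:2]);print('mouth outer fit',cc,r,np.median(Q[:,2]),len(Q))
cm=cc/1000
rel=P[:,:2]-cm; rr=np.hypot(*rel.T); th=np.degrees(np.arctan2(rel[:,1],rel[:,0]))
sl=(rr>.0215)&(rr<.0275)&(P[:,2]<.172)&(P[:,2]>.13)
for a in(0,180):
  t=(th[sl]-a+180)%360-180; t=t[np.abs(t)<60]; print('slot',a,len(t),np.median(t) if len(t) else 0,np.percentile(t,[5,95]) if len(t) else 0)
inn=Q[np.hypot(*(Q[:,:2]-cm).T)<.0215]; print('bore n',len(inn))
pt=np.where(c)[0]; uu,vv=int(u[pt].mean()),int(v[pt].mean()); print(uu,vv)
y0,x0=max(vv-90,0),max(uu-100,0)
save(cv2.resize(w['pixels'][y0:y0+180,x0:x0+200],(800,720) if 0 else (660,594),interpolation=cv2.INTER_CUBIC),'wrist3.png')
E
python3 m.py
```

```text
[  -7.1   16.7   87.5   -1.2   76.1 -101.8] [ 0.69042331 -0.06714931  0.26178621] [[-0.996, -0.088, -0.008], [-0.088, 0.996, -0.019], [0.01, -0.018, -1.0]]
disc in tool [ 1.15376511 -0.77778435] 34.08632344752155
mouth outer fit [631.59734109 -83.91828345] 32.97284321653232 0.17869947372225714 4363
slot 0 183 -9.269745305337352 [-52.0295379   12.79934963]
slot 180 146 9.122199424436019 [-5.79351901 21.94979059]
bore n 581
269 135
```

View pics/wrist3.png

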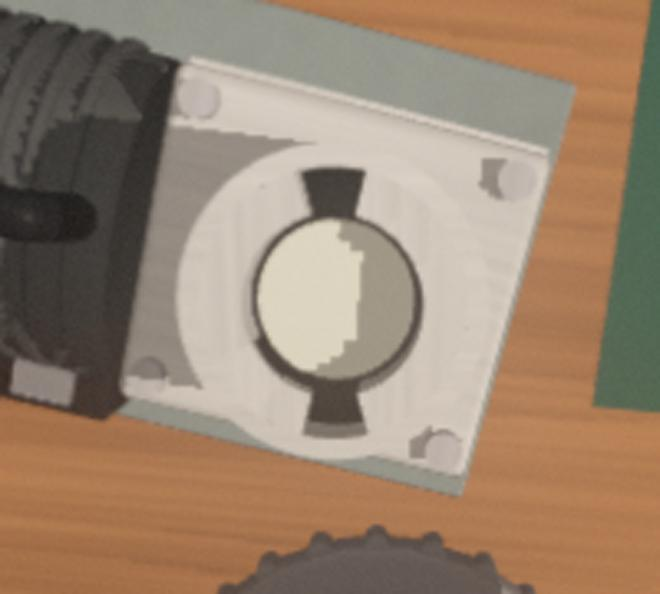

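The wrist picture shows the slots at (333,192) and (335,413), nearly along the tool's x axis. The tool is tilted about 1°, so I level it and refine the measurement.

>>> jog_arm(claw=[1,1,1,1,1], delta_pos=[[0,-0.7,-0.8],[0,0,0],[0,0,0],[0,0,0],[0,0,0]], twist=[[-0.019,0.008,0],[0,0,0],[0,0,0],[0,0,0],[0,0,0]])

```text
clock: 14.27
eef_pos: [0.6916, -0.0738, 0.2712]
orientation: [[-0.996, -0.086, -0.016], [-0.086, 0.996, -0.001], [0.016, 0.001, -1.0]]
contact_force: [-1.4, -0.2, -1.2]
finger_gap: 0.0136
gripper_force: 40.0
```

```bash
cat >> m.py <<'E'
g=cv2.cvtColor(w['pixels'],cv2.COLOR_RGB2GRAY)
# rays onto plane z=.1785
K=w['K'];V,U=np.mgrid[:420,:560];D=np.stack([(U-K[0,2])/K[0,0],(V-K[1,2])/K[1,1]],-1);S=D.copy()
for _ in range(8): S=D/(1+w['k1']*(S**2).sum(-1,keepdims=True))
T=np.array(w['T_tool_cam']);dr=np.concatenate([S,np.ones(S.shape[:2]+(1,))],-1)@T[:3,:3].T@R.T
o=R@T[:3,3]+s['eef_pos'];k=(.1785-o[2])/dr[...,2];X=o+dr*k[...,None]
def pol(c): q=X[...,:2]-c; return np.hypot(q[...,0],q[...,1]),np.degrees(np.arctan2(q[...,1],q[...,0]))
cen=cm.copy()
for it in range(6):
  r,t=pol(cen); out=[]
  for a in(5,185):
    dt=(t-a+180)%360-180; mm=(r>.0215)&(r<.027)&(np.abs(dt)<35)&(g<125); out.append(X[mm][:,:2].mean(0))
a,b=out; dv=a-b;print('slot line',np.degrees(np.arctan2(dv[1],dv[0])),'slot mid',(a+b)/2*1000,len(X[mm]))
print('plan',plan([*(cen),.27],np.degrees(np.arctan2(dv[1],dv[0]))+90,s))
E
python3 m.py
```

```text
[  -8.1   17.    86.2   -0.2   77.7 -102.9] [ 0.69163971 -0.07379184  0.27120049] [[-0.996, -0.086, -0.016], [-0.086, 0.996, -0.001], [0.016, 0.001, -1.0]]
disc in tool [ 0.9439797  -0.72222898] 34.16499243938075
mouth outer fit [631.65583722 -83.8768967 ] 32.9569292809594 0.1786607679018722 4018
slot 0 149 -3.1781021964230263 [-48.88563463  15.11952466]
slot 180 138 6.157815241944036 [-8.71333556 20.60356032]
bore n 541
276 134
slot line 5.030648476395049 slot mid [631.57828376 -83.68354941] 135
plan (array([ 6.06, -0.49,  0.21]), array([ 0.001, -0.016, -0.002]))
```

>>> jog_arm(claw=[1,1,1,1,1], delta_pos=[[0,0,0],[2,-0.14,0],[2,-0.14,0.5],[2,-0.14,1],[0,0,1]], twist=[[0,-0.016,-0.001],[0,0,0],[0,0,0],[0,0,0],[0,0,0]])

```text
clock: 14.73
eef_pos: [0.6298, -0.0836, 0.2467]
orientation: [[-0.996, -0.086, 0.0], [-0.086, 0.996, 0.0], [-0.0, 0.0, -1.0]]
contact_force: [0.1, -0.1, -2.1]
finger_gap: 0.0134
gripper_force: 40.0
```

>>> jog_arm(claw=[1,1,1,1,1], delta_pos=[[0,0,1],[0,0,0.5],[0,0,0],[0,0,0],[0,0,0]], twist=[[0,0,0],[0,0,0],[0,0,0],[0,0,0],[0,0,0]])

```text
clock: 15.15
eef_pos: [0.6334, -0.0833, 0.2318]
orientation: [[-0.996, -0.086, 0.001], [-0.086, 0.996, 0.001], [-0.001, 0.0, -1.0]]
contact_force: [0.2, 0.4, -1.1]
finger_gap: 0.0139
gripper_force: 40.0
```

```bash
python3 - <<'E'
from h import *
s=monitor.state();print(s['clock'],np.round(s['joint_pos'],1),s['eef_pos'],np.round(s['orientation'],4).tolist(),s['contact_force'],s['wrist_torque'])
print(plan([.6325,-.083,.216],95.0,s))
E
```

```text
15.15 [  -9.8   11.4   97.1    0.    71.4 -104.7] [ 0.63341123 -0.08330046  0.23177228] [[-0.9963, -0.0863, 0.0014], [-0.0863, 0.9963, 0.0006], [-0.0015, 0.0005, -1.0]] [ 0.19379348  0.40523913 -1.12901987] [ 0.12974717 -0.10491701  0.01555837]
(array([0.09, 0.04, 1.58]), array([ 0.   ,  0.001, -0.001]))
```

>>> jog_arm(claw=[1,1,1,1,1], delta_pos=[[0.09,0.04,0.6],[0,0,0.6],[0,0,0.4],[0,0,0],[0,0,0]], twist=[[0,0,0],[0,0,0],[0,0,0],[0,0,0],[0,0,0]])

```text
clock: 15.57
eef_pos: [0.6311, -0.083, 0.2148]
orientation: [[-0.996, -0.086, -0.001], [-0.086, 0.996, 0.001], [0.001, 0.001, -1.0]]
contact_force: [0.2, -0.3, -0.7]
finger_gap: 0.0138
gripper_force: 40.0
```

>>> jog_arm(claw=[1,1,1,1,1], delta_pos=[[0,0,0.1],[0,0,0.1],[0,0,0.1],[0,0,0.1],[0,0,0.1]], twist=[[0,0,0],[0,0,0],[0,0,0],[0,0,0],[0,0,0]])

```text
clock: 15.98
eef_pos: [0.6316, -0.0831, 0.2106]
orientation: [[-0.996, -0.086, 0.001], [-0.086, 0.996, 0.001], [-0.001, 0.001, -1.0]]
contact_force: [-0.1, -0.2, -1.0]
finger_gap: 0.0136
gripper_force: 40.0
```

>>> jog_arm(claw=[1,1,1,1,1], delta_pos=[[-0.05,0,0.05],[0,0,0.05],[0,0,0.05],[0,0,0.05],[0,0,0]], twist=[[0,0,0],[0,0,0],[0,0,0],[0,0,0],[0,0,0]])

```text
clock: 16.4
eef_pos: [0.632, -0.083, 0.2084]
orientation: [[-0.996, -0.086, 0.0], [-0.086, 0.996, 0.001], [-0.001, 0.001, -1.0]]
contact_force: [1.2, 0.7, -1.9]
finger_gap: 0.0136
gripper_force: 40.0
```

>>> jog_arm(claw=[1,1,1,1,1], delta_pos=[[0,0,0.05],[0,0,0.05],[0,0,0.05],[0,0,0.05],[0,0,0]], twist=[[0,0,0],[0,0,0],[0,0,0],[0,0,0],[0,0,0]])

```text
clock: 16.82
eef_pos: [0.6319, -0.083, 0.2064]
orientation: [[-0.996, -0.086, 0.0], [-0.086, 0.996, 0.001], [-0.001, 0.001, -1.0]]
contact_force: [-0.7, 0.4, -0.8]
finger_gap: 0.0139
gripper_force: 40.0
```

>>> jog_arm(claw=[1,1,1,1,1], delta_pos=[[0,0,0.05],[0,0,0.05],[0,0,0.05],[0,0,0.05],[0,0,0]], twist=[[0,0,0],[0,0,0],[0,0,0],[0,0,0],[0,0,0]])

```text
clock: 17.23
eef_pos: [0.632, -0.083, 0.2044]
orientation: [[-0.996, -0.086, 0.001], [-0.086, 0.996, 0.001], [-0.001, 0.001, -1.0]]
contact_force: [0.8, -0.0, -0.7]
finger_gap: 0.0137
gripper_force: 40.0
```

>>> jog_arm(claw=[1,1,1,1,1], delta_pos=[[0,0,0.05],[0,0,0.05],[0,0,0.05],[0,0,0.05],[0,0,0]], twist=[[0,0,0],[0,0,0],[0,0,0],[0,0,0],[0,0,0]])

```text
clock: 17.65
eef_pos: [0.6319, -0.083, 0.2024]
orientation: [[-0.996, -0.086, 0.0], [-0.086, 0.996, 0.001], [-0.0, 0.001, -1.0]]
contact_force: [-0.5, 0.6, -1.0]
finger_gap: 0.0134
gripper_force: 40.0
```

>>> jog_arm(claw=[1,1,1,1,1], delta_pos=[[0,0,0.05],[0,0,0.05],[0,0,0.05],[0,0,0.05],[0,0,0]], twist=[[0,0,0],[0,0,0],[0,0,0],[0,0,0],[0,0,0]])

```text
clock: 18.07
eef_pos: [0.632, -0.083, 0.2004]
orientation: [[-0.996, -0.086, 0.0], [-0.086, 0.996, 0.001], [-0.001, 0.001, -1.0]]
contact_force: [-0.2, 0.0, -0.7]
finger_gap: 0.0136
gripper_force: 40.0
```

>>> jog_arm(claw=[1,1,1,1,1], delta_pos=[[0,0,0.05],[0,0,0.05],[0,0,0.05],[0,0,0.05],[0,0,0]], twist=[[0,0,0],[0,0,0],[0,0,0],[0,0,0],[0,0,0]])

```text
clock: 18.48
eef_pos: [0.632, -0.083, 0.1984]
orientation: [[-0.996, -0.086, 0.0], [-0.086, 0.996, 0.001], [-0.001, 0.001, -1.0]]
contact_force: [-0.5, 0.5, -0.7]
finger_gap: 0.0138
gripper_force: 40.0
```

>>> jog_arm(claw=[1,1,1,1,1], delta_pos=[[0,0,0.05],[0,0,0.05],[0,0,0.05],[0,0,0],[0,0,0]], twist=[[0,0,0],[0,0,0],[0,0,0],[0,0,0],[0,0,0]])

```text
clock: 18.9
eef_pos: [0.6321, -0.083, 0.1974]
orientation: [[-0.996, -0.086, 0.001], [-0.086, 0.996, 0.001], [-0.001, 0.001, -1.0]]
contact_force: [0.4, 0.1, 2.1]
finger_gap: 0.0137
gripper_force: 40.0
```

The lugs are in the slots and the spring is felt. Now I press in.

>>> jog_arm(claw=[1,1,1,1,1], delta_pos=[[0,0,0.1],[0,0,0.1],[0,0,0.1],[0,0,0.1],[0,0,0]], twist=[[0,0,0],[0,0,0],[0,0,0],[0,0,0],[0,0,0]], squeeze=55)

```text
clock: 19.32
eef_pos: [0.6323, -0.083, 0.1939]
orientation: [[-0.996, -0.086, 0.001], [-0.086, 0.996, 0.001], [-0.001, 0.0, -1.0]]
contact_force: [-2.8, 0.9, 6.4]
finger_gap: 0.0136
gripper_force: 55.0
```

>>> jog_arm(claw=[1,1,1,1,1], delta_pos=[[0,0,0.1],[0,0,0.1],[0,0,0.1],[0,0,0],[0,0,0]], twist=[[0,0,0],[0,0,0],[0,0,0],[0,0,0],[0,0,0]])

```text
clock: 19.73
eef_pos: [0.6323, -0.083, 0.1919]
orientation: [[-0.996, -0.086, 0.002], [-0.086, 0.996, 0.001], [-0.002, 0.0, -1.0]]
contact_force: [-4.3, 0.9, 10.0]
finger_gap: 0.0135
gripper_force: 55.0
```

>>> jog_arm(claw=[1,1,1,1,1], delta_pos=[[0.04,0,0.1],[0,0,0.1],[0,0,0],[0,0,0],[0,0,0]], twist=[[0,0,0],[0,0,0],[0,0,0],[0,0,0],[0,0,0]])

```text
clock: 20.15
eef_pos: [0.6323, -0.083, 0.1907]
orientation: [[-0.996, -0.086, 0.003], [-0.086, 0.996, 0.0], [-0.003, 0.0, -1.0]]
contact_force: [-5.2, 1.7, 11.7]
finger_gap: 0.0131
gripper_force: 55.0
```

>>> jog_arm(claw=[1,1,1,1,1], delta_pos=[[0.08,0,0.05],[0,0,0],[0,0,0],[0,0,0],[0,0,0]], twist=[[0,0,0],[0,0,0],[0,0,0],[0,0,0],[0,0,0]])

```text
clock: 20.57
eef_pos: [0.6322, -0.083, 0.1905]
orientation: [[-0.996, -0.086, 0.005], [-0.086, 0.996, 0.0], [-0.005, 0.0, -1.0]]
contact_force: [-2.7, 1.3, 11.4]
finger_gap: 0.0135
gripper_force: 55.0
```

>>> jog_arm(claw=[1,1,1,1,1], delta_pos=[[0,0,0],[0,0,0],[0,0,0],[0,0,0],[0,0,0]], twist=[[0,0,0.03],[0,0,0.03],[0,0,0.03],[0,0,0],[0,0,0]])

```text
clock: 20.98
eef_pos: [0.6328, -0.0833, 0.1908]
orientation: [[-1.0, 0.004, 0.006], [0.004, 1.0, -0.0], [-0.006, -0.0, -1.0]]
contact_force: [-1.3, 0.1, 10.9]
finger_gap: 0.0136
gripper_force: 55.0
```

```bash
python3 - <<'E'
from h import *
s=monitor.state();R=s['orientation'];print(s['eef_pos'],s['contact_force'],s['wrist_torque'],np.degrees(np.arctan2(R[1,1],R[0,1])))
E
```

```text
[ 0.63283818 -0.08334297  0.19080854] [-1.34941964  0.05101721 10.94608262] [ 0.17876824  0.22803544 -0.02334601] 89.7741410268737
```

>>> jog_arm(claw=[1,1,1,1,1], delta_pos=[[0,0,0.06],[0,0,0],[0,0,0],[0,0,0],[0,0,0]], twist=[[0,0.005,0.05],[0,0,0.05],[0,0,0.05],[0,0,0.05],[0,0,0]])

```text
clock: 21.4
eef_pos: [0.6332, -0.0833, 0.1905]
orientation: [[-0.979, 0.204, 0.002], [0.204, 0.979, -0.0], [-0.002, 0.0, -1.0]]
contact_force: [-0.4, 1.1, 11.4]
finger_gap: 0.0136
gripper_force: 55.0
```

```bash
cat > q.py <<'E'
from h import *
s=monitor.state();R=s['orientation'];print(s['eef_pos'],s['contact_force'],s['wrist_torque'],95-np.degrees(np.arctan2(R[1,1],R[0,1])),s['joint_pos'][5],np.round(R[:,2],4))
E
python3 q.py
```

```text
[ 0.63322261 -0.08326696  0.19045764] [-0.42232774  1.07904715 11.40759127] [0.16196272 0.04564653 0.0128721 ] 16.789688882005834 -87.95426482857543 [ 0.002 -0.    -1.   ]
```

>>> jog_arm(claw=[1,1,1,1,1], delta_pos=[[0,0,0],[0,0,0],[0,0,0],[0,0,0],[0,0,0]], twist=[[0,0,0.06],[0,0,0.06],[0,0,0.06],[0,0,0.06],[0,0,0.06]])

```text
clock: 21.82
eef_pos: [0.6333, -0.0831, 0.1905]
orientation: [[-0.874, 0.485, 0.002], [0.485, 0.874, 0.0], [-0.002, 0.001, -1.0]]
contact_force: [-0.3, 1.1, 10.5]
finger_gap: 0.0137
gripper_force: 55.0
```

>>> jog_arm(claw=[1,1,1,1,1], delta_pos=[[0,0,0],[0,0,0],[0,0,0],[0,0,0],[0,0,0]], twist=[[0,0,0.05],[0,0,0.05],[0,0,0.05],[0,0,0],[0,0,0]])

```text
clock: 22.23
eef_pos: [0.6333, -0.083, 0.1905]
orientation: [[-0.794, 0.608, 0.002], [0.608, 0.794, 0.0], [-0.001, 0.002, -1.0]]
contact_force: [-0.3, 2.3, 11.8]
finger_gap: 0.0135
gripper_force: 55.0
```

```bash
python3 q.py
```

```text
[ 0.63330954 -0.08303855  0.19048165] [-0.34431554  2.28934082 11.75296023] [ 0.23431663  0.09395166 -0.01337046] 42.471635017795684 -62.27584781259153 [ 2.2e-03  4.0e-04 -1.0e+00]
```

Now small steps to feel for the stop.

>>> jog_arm(claw=[1,1,1,1], delta_pos=[[0,0,0],[0,0,0],[0,0,0],[0,0,0]], twist=[[0,0,0.05],[0,0,0.05],[0,0,0.05],[0,0,0]])

```text
clock: 22.57
eef_pos: [0.6333, -0.083, 0.1905]
orientation: [[-0.693, 0.721, 0.002], [0.721, 0.693, 0.0], [-0.001, 0.002, -1.0]]
contact_force: [0.4, 1.4, 11.6]
finger_gap: 0.0139
gripper_force: 55.0
```

```bash
python3 q.py
```

```text
[ 0.6333365  -0.08300203  0.19050636] [ 0.4322552   1.35157789 11.55208532] [ 0.24240855  0.05971649 -0.01369136] 51.170140109278165 -53.57524377891558 [ 2.3e-03  4.0e-04 -1.0e+00]
```

>>> jog_arm(claw=[1,1,1], delta_pos=[[0,0,0],[0,0,0],[0,0,0]], twist=[[0,0,0.03],[0,0,0.03],[0,0,0]])

```text
clock: 22.82
eef_pos: [0.6333, -0.083, 0.1905]
orientation: [[-0.649, 0.761, 0.002], [0.761, 0.649, 0.0], [-0.001, 0.002, -1.0]]
contact_force: [0.3, 1.4, 11.6]
finger_gap: 0.0133
gripper_force: 55.0
```

```bash
python3 q.py
```

```text
[ 0.63329755 -0.08304929  0.1905092 ] [ 0.31522621  1.43708457 11.58570673] [0.26220709 0.11092182 0.1036215 ] 54.550220924497566 -50.19494490362077 [ 2.2e-03  4.0e-04 -1.0e+00]
```

>>> jog_arm(claw=[1,1,1], delta_pos=[[0,0,0],[0,0,0],[0,0,0]], twist=[[0,0,0.015],[0,0,0.015],[0,0,0]])

```text
clock: 23.07
eef_pos: [0.6332, -0.0831, 0.1905]
orientation: [[-0.627, 0.779, 0.002], [0.779, 0.627, 0.0], [-0.001, 0.002, -1.0]]
contact_force: [-0.6, 1.2, 12.1]
finger_gap: 0.0133
gripper_force: 55.1
```

```bash
python3 q.py
```

```text
[ 0.63318482 -0.08311415  0.19050391] [-0.5987988   1.23077623 12.12692653] [0.15836752 0.13916257 0.2650549 ] 56.200754960121074 -48.53564470137222 [ 1.9e-03  1.0e-04 -1.0e+00]
```

The stop is felt. I back off a few degrees to the middle of the notch and ease up.

>>> jog_arm(claw=[1,1,1], delta_pos=[[0,0,0],[0,0,0],[0,0,0]], twist=[[0,0,-0.035],[0,0,-0.035],[0,0,0]])

```text
clock: 23.32
eef_pos: [0.6331, -0.0832, 0.1905]
orientation: [[-0.68, 0.733, 0.002], [0.733, 0.68, 0.0], [-0.001, 0.001, -1.0]]
contact_force: [-1.1, 0.2, 12.5]
finger_gap: 0.0134
gripper_force: 55.0
```

>>> jog_arm(claw=[1,1,1,1,1], delta_pos=[[0,0,-0.07],[0,0,-0.07],[0,0,-0.07],[0,0,0],[0,0,0]], twist=[[0,0,0],[0,0,0],[0,0,0],[0,0,0],[0,0,0]])

```text
clock: 23.73
eef_pos: [0.6331, -0.0832, 0.192]
orientation: [[-0.679, 0.734, 0.002], [0.734, 0.679, 0.0], [-0.001, 0.001, -1.0]]
contact_force: [-0.6, 1.9, 9.5]
finger_gap: 0.0137
gripper_force: 55.0
```

>>> jog_arm(claw=[1,1,1,1,1], delta_pos=[[0,0,-0.06],[0,0,-0.06],[0,0,-0.06],[0,0,0],[0,0,0]], twist=[[0,0,0],[0,0,0],[0,0,0],[0,0,0],[0,0,0]])

```text
clock: 24.15
eef_pos: [0.633, -0.0832, 0.1933]
orientation: [[-0.679, 0.734, 0.001], [0.734, 0.679, 0.0], [-0.001, 0.001, -1.0]]
contact_force: [0.7, 0.8, 7.8]
finger_gap: 0.0142
gripper_force: 55.0
```

```bash
python3 q.py
```

```text
[ 0.63304128 -0.08320906  0.19329841] [0.7004356  0.84895502 7.77372801] [ 0.12700117 -0.19374835  0.00200676] 52.20481639020367 -52.54601964202414 [ 1.3e-03  3.0e-04 -1.0e+00]
```

>>> jog_arm(claw=[1,1,1,1,1], delta_pos=[[0,0,-0.07],[0,0,-0.07],[0,0,-0.07],[0,0,0],[0,0,0]], twist=[[0,0,0],[0,0,0],[0,0,0],[0,0,0],[0,0,0]])

```text
clock: 24.57
eef_pos: [0.6327, -0.0832, 0.1942]
orientation: [[-0.679, 0.734, 0.0], [0.734, 0.679, 0.0], [0.0, 0.0, -1.0]]
contact_force: [4.8, -0.3, 4.9]
finger_gap: 0.0136
gripper_force: 55.0
```

>>> jog_arm(claw=[1,1,1,1,1], delta_pos=[[0,0,-0.05],[0,0,-0.05],[0,0,0],[0,0,0],[0,0,0]], twist=[[0,0,0],[0,0,0],[0,0,0],[0,0,0],[0,0,0]])

```text
clock: 24.98
eef_pos: [0.6321, -0.0832, 0.1943]
orientation: [[-0.679, 0.734, -0.002], [0.734, 0.679, 0.001], [0.001, -0.001, -1.0]]
contact_force: [5.6, 0.2, 2.3]
finger_gap: 0.0137
gripper_force: 55.0
```

It has stopped rising at TCP 0.1943, as expected for locked. Release and retreat.

>>> jog_arm(claw=[0.6,0.6,0.6,0.6,0.6], delta_pos=[[0,0,0],[0,0,0],[0,0,0],[0,0,0],[0,0,0]], twist=[[0,0,0],[0,0,0],[0,0,0],[0,0,0],[0,0,0]])

```text
clock: 25.4
eef_pos: [0.63, -0.0831, 0.193]
orientation: [[-0.679, 0.734, -0.007], [0.734, 0.679, 0.001], [0.005, -0.004, -1.0]]
contact_force: [-0.4, -0.8, -0.2]
finger_gap: 0.0354
gripper_force: 0.0
```

>>> jog_arm(claw=[0.4,0.4,0.4,0.4,0.4], delta_pos=[[0,0,-0.5],[0,0,-1],[0,0,-2],[0,0,-3],[0,0,-3]], twist=[[0,0,0],[0,0,0],[0,0,0],[0,0,0],[0,0,0]])

```text
clock: 25.82
eef_pos: [0.6306, -0.0831, 0.2899]
orientation: [[-0.679, 0.734, -0.006], [0.734, 0.679, 0.001], [0.005, -0.004, -1.0]]
contact_force: [0.8, -0.4, 0.3]
finger_gap: 0.0529
gripper_force: 0.0
```

>>> jog_arm(claw=[0.4,0.4,0.4,0.4,0.4], delta_pos=[[0,0,-2],[0,0,-1],[0,0,0],[0,0,0],[0,0,0]], twist=[[0,0,0],[0,0,0],[0,0,0],[0,0,0],[0,0,0]])

```text
clock: 26.23
eef_pos: [0.6306, -0.0831, 0.3171]
orientation: [[-0.679, 0.734, -0.007], [0.734, 0.679, 0.001], [0.006, -0.004, -1.0]]
contact_force: [0.1, 0.5, -0.8]
finger_gap: 0.0527
gripper_force: 0.0
```

```bash
python3 - <<'E'
from h import *
s=monitor.state();w=get_image('wrist');P,u,v=world(w,np.ones((420,560),bool),s)
q=P[(np.hypot(P[:,0]-.632,P[:,1]+.083)<.034)]
for lo,hi in((.18,.2),(.203,.23)):
  z=q[(q[:,2]>lo)&(q[:,2]<hi)]; print(len(z),np.median(z,0),z[:,2].std())
b=q[q[:,2]>.205]; e,V=np.linalg.eigh(np.cov(b[:,:2].T)); print('bar',b[:,:2].mean(0),np.degrees(np.arctan2(V[1,1],V[0,1])),s['contact_force'])
save(w['pixels'],'wrist4.png')
E
```

```text
3209 [ 0.62853044 -0.08104192  0.19116656] 0.0010341922997954545
1099 [ 0.62913241 -0.08244303  0.21502399] 0.0016297369727130023
bar [ 0.62317434 -0.06814944] -145.70562927406783 [ 0.14959281  0.49540004 -0.79977339]
```

View pics/wrist4.png

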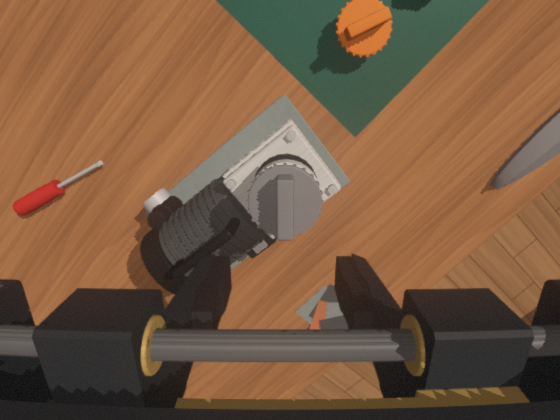

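The picture shows the cover seated at (285,200) with its bar still at the locked angle. The disc top reads 191.2 mm, and the collar read about 0.7 mm high earlier, so the cover's origin lies about 17 mm below the mouth: locked.

```bash
python3 -c "
from workcell import ctrl;print(ctrl.hand_in())"
```

```text
the job is handed in; nothing more can be done
None
```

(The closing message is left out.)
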